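# Zero the peak pointer and hold the sprung air shutter half open

## Robot

A 6-joint arm with a two-finger parallel gripper is mounted at the origin on the work surface. World frame = base frame: x ahead of the robot, y to its left, z up, the work surface at z = 0. Lengths are in m, angles in rad, forces in N, time in s.
With the tool pointing down it reaches from about 0.275 to 1 m from the base axis. Payload 8.4 kg.
Tool frame: the origin (TCP) lies on the centre line of the jaws, within the pads' length; the fingertips stand 17 mm ahead of it and the grasp point (between the pads) lies 2 mm behind it (bot.tcp_to_tips is the z of the fingertips in the tool frame, in m); z points along the fingers, y is the line along which they close (so a half turn about z gives the same grasp; the last joint's range is limited). The gripper opens to 85 mm and grips with 20 to 120 N. Pads are 22 mm wide; open, the fingers measure 114 mm over their backs; the gripper's body (76 mm by 85 mm) begins 54 mm behind the grasp point. The pads swing forward as they close: fully open they stand 13 mm farther back than shut.
Start: joints at [1.298, 0.353, 1.633, -0, 1.155, -0.002], TCP at [0.167, 0.602, 0.248] pointing down, gripper open.
Joint ranges: [-2.63, 2.63], [-0.92, 2.1], [0.06, 2.66], [-1.3, 4.44], [0, 2.69], [-3.02, 3.02]. Speed limits (rad/s): [2.22, 2.22, 2.79, 3.14, 3.14, 3.14].

## Interface

Orientations are given as a unit quaternion [x, y, z, w].
In Python, from workcell import bot, hand, kinematics, get_obs, vision, hand_in gives the robot as it stands. The module is installed in compiled form; this text tells all that it offers. Calls block until the motion is done:
- bot.reach(position, orientation): joint-space move of the TCP to a pose.
- bot.servo_line(position, ori=None, velocity=0.15): straight line of the TCP; ori=None keeps the orientation; velocity is the mean speed in m/s.
- bot.goto_joints(angles): joint-space move.
- hand.move_gripper(opening, strength=None): finger opening in m; strength is the grip in N (None keeps the last); returns when the fingers have stopped.
- bot.dwell(seconds).
- kinematics.solve_ik(position, orientation): joint angles nearest the present ones, or None.
- get_obs(): the state.
- vision.read_camera(name): name is "side" or "top"; returns a dict with "frame" (384x512x3 uint8, red, green, blue), "intrinsics" (3x3 intrinsics, pixels), "view" (4x4, takes a point from world to camera coordinates). Camera axes: x right, y down, z forward; pixel columns grow to the right and rows downward; lengths in m; the calibration is good to about 2 mm. A picture is of the moment at which its call begins. There is no depth.
A pose or a line that the arm cannot do raises bot.IKError and nothing moves.
- hand_in(): hands the job in; it is judged then, once.
The state is a dict: "time_s": time; "joint_pos": joint angles; "joint_vel": joint speeds; "joint_efforts": joint torques, N m; "position": TCP position; "orientation": TCP orientation; "wrist_force": force on the tool from outside, world axes, zero at the start; "ft_torque": the same for the moment, N m; "gripper_width": finger opening in m; "grip_force": force on a finger pad.
Only numpy, scipy, OpenCV 4.12 (cv2) and the standard library are available. Lean on these libraries where they do the work, as an engineer would, in place of code of your own. Each camera call takes 0.05 s, during which the arm holds its last target. There are 200 camera calls.

## Task

Get the air test going: turn the knob in the middle of the round gauge counter-clockwise (seen from above) until its peak pointer is fully back at the zero stop. Then take the sprung shutter on the grey test box by its upright tab, slide it open to half travel without ever running it past three-quarters open, and finish while still holding it steady there with the gripper, as it springs shut when let go. The pointer must stay at zero, and the other things on the bench must be left where they are.

Things in the scene. Friction and masses are not known exactly. Their poses are not given: they have to be found in the camera images.
- test_box: Grey metal test box fixed to the bench, 240 (its x) x 130 (y) x 60 mm tall, with a duct spigot standing 30 mm out of its +x end; left or right of the robot, the gauge on the other side. Origin: centre of its underside. On top a steel shutter slides between 8 mm high rails over a 50 mm hole (at its x = -60 mm); at x = 45 to 115 mm lies the spring's tube, 15 mm high.
- shutter (a joint): Travel in m along the test box's +x (towards tube and spigot): 0 shut (start), 0.060 fully open, 0.030 half. The spring pushes it shut with 4 N at 0, rising evenly to 10 N at half and 16 N at full. At half the shutter's -x edge lies across the hole's middle, and the small lug at its +y edge stands at the long middle one of the three marks on the rail.
- tab_grip (a point): Where to grip the upright steel tab on the shutter, from above: its centre, 102 mm above the bench. The tab is 12 mm thick along the slide, 32 mm wide across it, its top 115 mm above the bench (55 mm above the box's top). The point moves with the shutter and lies at the box's x = -35 mm, y = 0 when shut; axes as the box's, x being the opening direction.
- half_mark (a point): Fixed point where tab_grip lies when the shutter is at half travel; axes as the test box's.
- gauge: Round gauge fixed to the bench, lying face up, 124 mm across and 35 mm tall, white dial with black marks. Origin: centre of its underside. A 6 mm high steel pin near the dial's rim in the direction of its +x is the zero stop.
- knob (a joint): Angle in rad of the gauge's reset knob and the pointer fixed to it: 0 at the zero stop, growing clockwise seen from above. It starts up to 2.3 rad clockwise of zero, turns stiffly (0.04 N m of friction) and stays where it is left; turn it counter-clockwise to bring it to zero.
- knob_grip (a point): Point to grip on the knob, on its vertical axis, 63 mm above the bench. The knob is an upright black bar, 40 mm long, 14 mm thick, its top 73 mm above the bench and its lower edge 43 mm. Its own +x runs along the bar towards the pointer; at zero this is the gauge's +x.
- mug: Bystander, to be left alone: white mug, 80 mm across, 90 mm tall; origin: centre of its underside.
- screw_jar: Bystander, to be left alone: closed glass jar, 60 mm across, 75 mm tall; origin: centre of its underside.
- tape_roll: Bystander, to be left alone: grey roll of tape lying flat, 80 mm across, 45 mm tall; origin: centre of its underside.
- screwdriver: Bystander, to be left alone: screwdriver lying down, 200 mm long; origin at its middle.
- wrench: Bystander, to be left alone: wrench lying down, 180 mm long; origin at its middle.
- spray_can: Bystander, to be left alone: standing spray can, 60 mm across, 160 mm tall; origin: centre of its underside.
- carton: Bystander, to be left alone: cardboard carton, 90 x 130 x 70 mm; origin: centre of its underside.
Things that resemble listed ones, but are neither listed nor needed, are in the scene too. What is shaped like the gauge but green is not meant.

How it is judged:
By the outcome, as a careful person would: the job done as asked, in the order asked, and still so for the second after the job is handed in, while the arm keeps its last pose, push and grip.
It also fails if it takes over 61 s, if anything falls off the work surface, if the arm or the gripper's body presses on something with over 40 N, if the wrist force passes 120 N, or if a joint passes its speed limit or range.

## Working session

There is one attempt and no reset: what is moved stays moved. The work goes in short steps, each a Python script; the robot and the scene stay as the last script left them, time stands still between calls to the robot, and variables do not carry over. Pictures are saved under pics/ and viewed, at most 10 in all, crops included, and the job is handed in when it is done.

```bash
mkdir -p pics; cat > h.py <<'E'
import numpy as np, cv2
from workcell import bot, hand, kinematics, get_obs, vision, hand_in
def cam(n):
    c=vision.read_camera(n); return c["frame"],np.array(c["intrinsics"]),np.array(c["view"])
def ray(K,V,u,v,z):
    R,t=V[:3,:3],V[:3,3]; o=-R.T@t; d=R.T@np.linalg.inv(K)@np.array([u,v,1.])
    return o+d*(z-o[2])/d[2]
def proj(K,V,p):
    q=K@(V[:3,:3]@np.array(p)+V[:3,3]); return q[:2]/q[2]
def save(n,f,s=1):
    cv2.imwrite(n,cv2.resize(f[:,:,::-1],None,fx=s,fy=s,interpolation=cv2.INTER_CUBIC))
E
python3 - <<'E'
from h import *
for n in("top","side"):
    f,K,V=cam(n); save(f"pics/{n}0.png",f,1.5); np.savez(f"{n}0.npz",f=f,K=K,V=V); print(n,-V[:3,:3].T@V[:3,3],K[0,0])
o=get_obs();print(o["time_s"],o["orientation"],o["gripper_width"])
E
```

```text
top [ 0.39707736 -0.01652007  1.27510836] 371.1782051617557
side [ 0.32146494 -0.91417597  1.16761365] 473.49413819481424
0.1 [ 1.34997955e-01  9.90845669e-01 -6.37177954e-04 -7.99348097e-05] 0.08544499723320836
```

View pics/top0.png

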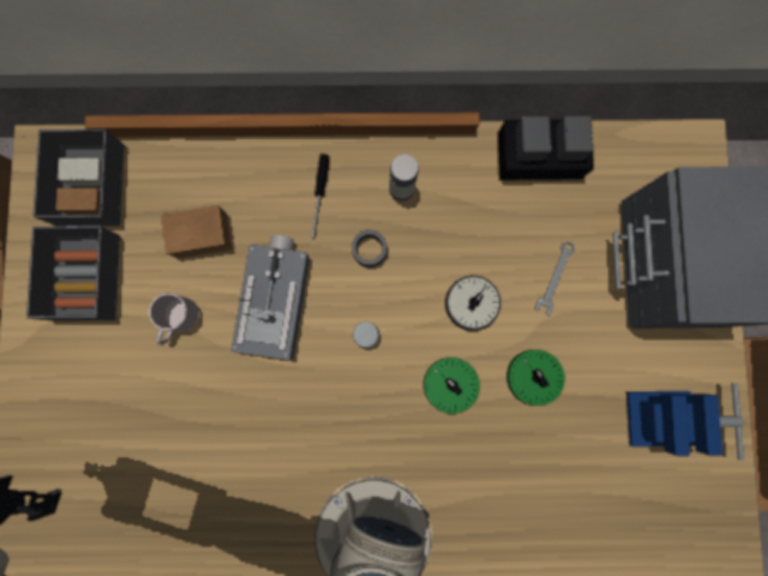

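View pics/side0.png

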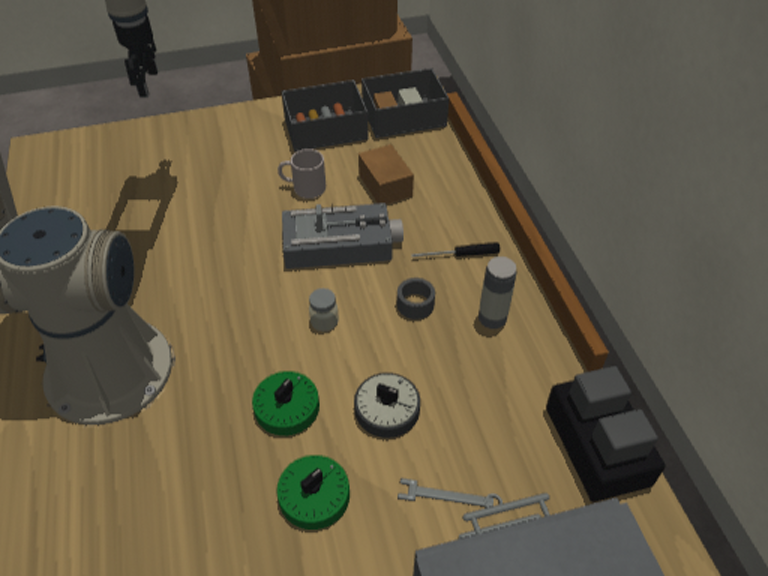

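The white gauge is at about (473,302) and the box at about (270,302) in the 1.5x top picture, with the spigot pointing up (world +x). In the side view they are at (387,403) and (340,236). Next I'll zoom in on both.

```bash
python3 - <<'E'
from h import *
T=np.load("top0.npz");S=np.load("side0.npz")
def crop(f,x,y,w,h,W,H): return cv2.resize(f[y:y+h,x:x+w],(W,H),interpolation=cv2.INTER_CUBIC)
a=np.hstack([crop(T["f"],295,180,40,44,360,396),crop(S["f"],234,245,48,48,396,396)])
cv2.imwrite("pics/gauge.png",a[:,:,::-1])
b=np.hstack([crop(T["f"],150,150,60,95,360,570),crop(S["f"],184,130,88,52,440,260) if 0 else cv2.copyMakeBorder(crop(S["f"],184,130,88,52,440,260),0,310,0,0,0)])
cv2.imwrite("pics/box.png",b[:,:,::-1])
E
```

```text
(no output)
```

View pics/gauge.png

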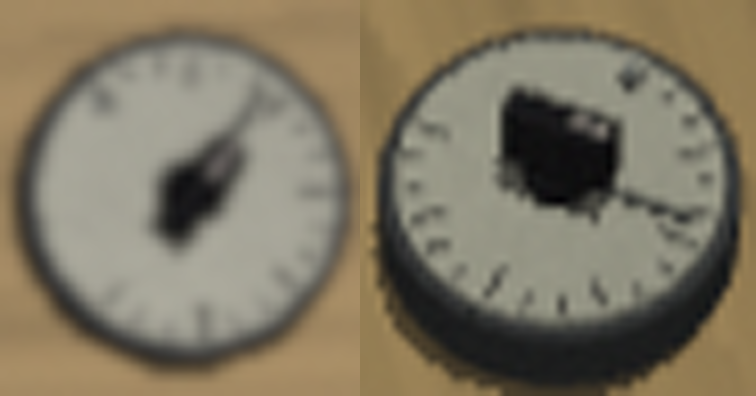

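View pics/box.png

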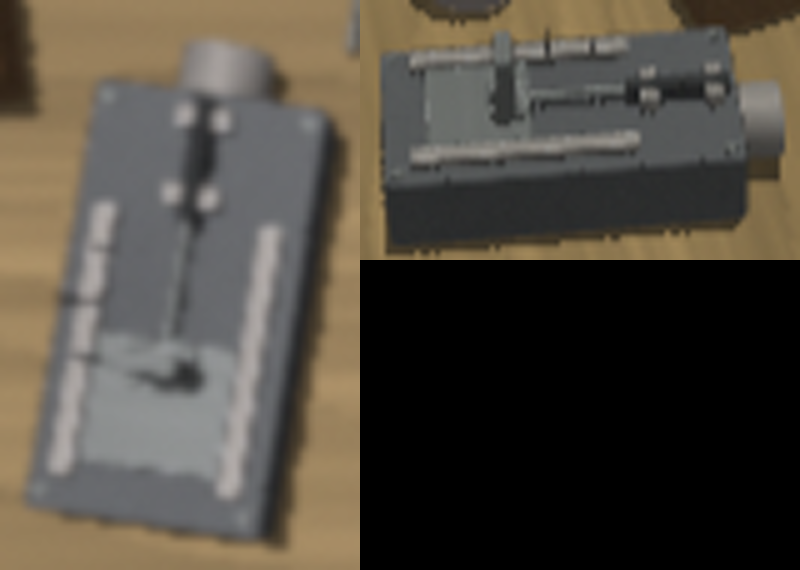

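The pin is at crop (103,100) in the top view and (632,75) in the side view. The pointer is about 90° clockwise of it. The box's corner screws are clear in both views, so I'll compute poses from these.

```bash
python3 - <<'E'
from h import *
T=np.load("top0.npz");S=np.load("side0.npz")
def pt(D,x0,y0,s,sy,c,z): return ray(D["K"],D["V"],x0+(c[0]+.5)/s-.5,y0+(c[1]+.5)/sy-.5,z)
# gauge white disc
for n,D,box in(("top",T,(295,180,40,44)),("side",S,(234,245,48,48))):
    x,y,w,h=box; f=D["f"][y:y+h,x:x+w]; 
    hsv=cv2.cvtColor(f,cv2.COLOR_RGB2HSV); m=((hsv[...,1]<60)&(hsv[...,2]>110)).astype(np.uint8)
    c=max(cv2.findContours(m,0,1)[0],key=cv2.contourArea); e=cv2.fitEllipse(cv2.convexHull(c)); 
    P=np.array([ray(D["K"],D["V"],p[0]+x,p[1]+y,.035) for p in cv2.convexHull(c)[:,0]])
    cc,r=cv2.minEnclosingCircle(P[:,:2].astype(np.float32)*1000)
    g=ray(D["K"],D["V"],e[0][0]+x,e[0][1]+y,.035); print(n,"ell",g,"circ",cc,r)
    if n=="top": g0=g; pin=pt(T,295,180,9,9,(103,100),.037); ptr=pt(T,295,180,9,9,(258,98),.037)
    else: pin=pt(S,234,245,396/48,396/48,(632-360,75),.037); ptr=pt(S,234,245,396/48,396/48,(690-360,217),.037)
    for q in(pin,ptr): d=q-g; print(q,np.degrees(np.arctan2(d[1],d[0])),np.hypot(*d[:2]))
t=[pt(T,150,150,6,6,c,.061) for c in((107,95),(312,122),(37,490),(242,520))]
s=[pt(S,184,130,5,5,(c[0]-360,c[1]),.061) for c in((715,37),(733,148),(388,62),(395,175))]
for q in(t,s):
    q=np.array(q); d=q[0]+q[1]-q[2]-q[3]; w=q[0]+q[2]-q[1]-q[3]
    print(q.round(4).tolist(),q.mean(0),np.degrees(np.arctan2(d[1],d[0])),np.degrees(np.arctan2(-w[0],w[1])),np.hypot(*d[:2])/2,np.hypot(*w[:2])/2)
E
```

```text
top ell [ 0.51133735 -0.22906671  0.035     ] circ (511.9270324707031, -229.88876342773438) 57.795135498046875
[ 0.54632529 -0.1973482   0.037     ] 42.19405288257702 0.047225203781798945
[ 0.54654612 -0.25525213  0.037     ] -36.63886844143278 0.0438786221143472
side ell [ 0.51081632 -0.22727028  0.035     ] circ (511.1120300292969, -225.7740478515625) 55.601444244384766
[ 0.54594537 -0.19421139  0.037     ] 43.26105888395677 0.04823836667836374
[ 0.54919435 -0.25383032  0.037     ] -34.68570175903227 0.046672356002675254
[[0.6321, 0.2643, 0.061], [0.6159, 0.1507, 0.061], [0.415, 0.2983, 0.061], [0.3978, 0.187, 0.061]] [0.51522445 0.22507924 0.061     ] -9.170728726131832 -8.4416786998294 0.2204497427043006 0.11366396438838125
[[0.6327, 0.2626, 0.061], [0.6163, 0.155, 0.061], [0.4102, 0.2969, 0.061], [0.3962, 0.1887, 0.061]] [0.5138764  0.22578399 0.061     ] -8.740082267236833 -8.014175978251311 0.22387922271080862 0.10894237712152456
```

```bash
cat >> h.py <<'E'
from scipy.spatial.transform import Rotation as Rot
def Q(deg):  # tool down, closing line (tool y) at deg in world
    a=np.radians(deg); y=np.array([np.cos(a),np.sin(a),0]); z=np.array([0,0,-1.])
    return Rot.from_matrix(np.c_[np.cross(y,z),y,z]).as_quat()
def st(l=""):
    o=get_obs(); print(l,"t%.2f"%o["time_s"],"p",np.round(o["position"],4),"F",np.round(o["wrist_force"],1),"M",np.round(o["ft_torque"],2),"w%.4f g%.1f"%(o["gripper_width"],o["grip_force"]))
    return o
G=np.array([.511,-.228]); ZERO=42.7; PTR=-36.
B=np.array([.5145,.2254]); BY=-8.9; U=np.array([np.cos(np.radians(BY)),np.sin(np.radians(BY))])
E
python3 - <<'E'
from h import *
for a in(54,132,145,-126,-48,-35): print(a,kinematics.solve_ik([*G,.061],Q(a)))
for a in(BY,BY+180):
  for s in(-.035,-.005): print(a,kinematics.solve_ik([*(B+s*U),.100],Q(a)))
E
```

```text
54 [-4.22356662e-01  4.98904325e-01  1.90850972e+00 -4.44089210e-16
  7.34178611e-01 -1.36483446e+00]
132 [-4.22356662e-01  4.98904325e-01  1.90850972e+00 -4.44089210e-16
  7.34178611e-01 -2.72619127e+00]
145 [-4.22356662e-01  4.98904325e-01  1.90850972e+00 -4.44089210e-16
  7.34178611e-01 -2.95308408e+00]
-126 [-4.22356662e-01  4.98904325e-01  1.90850972e+00 -4.44089210e-16
  7.34178611e-01  1.77675820e+00]
-48 [-4.22356662e-01  4.98904325e-01  1.90850972e+00 -4.44089210e-16
  7.34178611e-01  4.15401379e-01]
-35 [-4.22356662e-01  4.98904325e-01  1.90850972e+00 -4.44089210e-16
  7.34178611e-01  1.88508576e-01]
-8.9 [ 4.45469463e-01  4.04967988e-01  1.94980192e+00 -4.44089210e-16
  7.86822745e-01  6.00803766e-01]
-8.9 [ 4.15045860e-01  4.35970690e-01  1.89584350e+00 -4.44089210e-16
  8.09778468e-01  5.70380163e-01]
171.1 [ 4.45469463e-01  4.04967988e-01  1.94980192e+00 -4.44089210e-16
  7.86822745e-01 -2.54078889e+00]
171.1 [ 4.15045860e-01  4.35970690e-01  1.89584350e+00 -4.44089210e-16
  8.09778468e-01 -2.57121249e+00]
```

```bash
python3 - <<'E'
from h import *
a=PTR-90
bot.reach([*G,.25],Q(a)); hand.move_gripper(.045,40); st()
bot.servo_line([*G,.063],velocity=.1); st("down")
f,K,V=cam("top"); s,_,_=cam("side")
hand.move_gripper(.0,20); st("grip")
c=lambda f,x,y,w,h:cv2.resize(f[y:y+h,x:x+w],(380,380),interpolation=cv2.INTER_CUBIC)
cv2.imwrite("pics/g2.png",np.hstack([c(f,285,170,60,60),c(s,228,225,70,70)])[:,:,::-1])
E
```

```text
t3.72 p [ 0.511 -0.228  0.25 ] F [0.9 1.1 0.4] M [ 0.01 -0.01 -0.02] w0.0452 g0.0
down t5.73 p [ 0.5113 -0.2281  0.0635] F [-0.1 -0.4 -0.3] M [ 0.01 -0.01  0.01] w0.0449 g0.0
grip t6.21 p [ 0.5113 -0.2287  0.0642] F [-4.7 -2.6 12.8] M [-0.34  0.6   0.02] w0.0132 g32.8
```

View pics/g2.png

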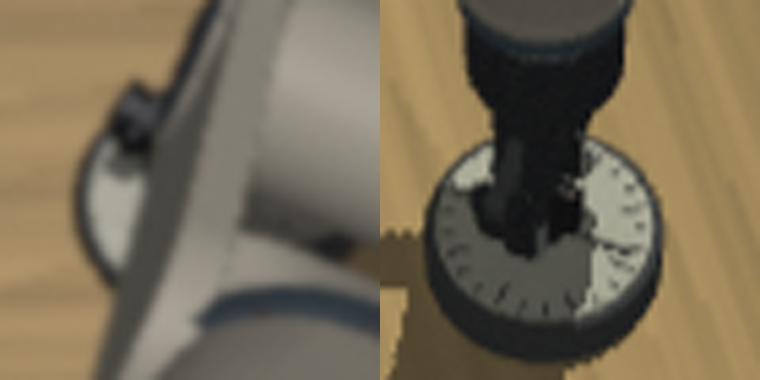

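The side view shows the jaws round the bar at crop (530,215), and the 13 mm opening fits the 14 mm bar. Now I'll turn it.

```bash
python3 - <<'E'
from h import *
hand.move_gripper(.0,40); st("grip")
a=PTR-90
for d in list(range(20,71,25))+list(range(73,100,3)):
    bot.reach([*G,.063],Q(a+d)); o=st(d)
    if d>45 and abs(o["ft_torque"][2])>.5: break
    if np.linalg.norm(o["wrist_force"])>45: break
E
```

```text
grip t6.42 p [ 0.5114 -0.2287  0.0643] F [-4.  -2.1 13.8] M [-0.27  0.61 -0.02] w0.0133 g50.5
20 t6.85 p [ 0.5113 -0.2287  0.0643] F [-4.5 -1.8 13.8] M [-0.17  0.69  0.02] w0.0131 g50.4
45 t7.35 p [ 0.5113 -0.2286  0.0643] F [-4.2 -1.2 14.1] M [-0.16  0.74  0.02] w0.0133 g50.3
70 t7.85 p [ 0.5113 -0.2287  0.0643] F [-5.1 -1.8 13.7] M [-0.13  0.78  0.06] w0.0131 g50.3
73 t8.10 p [ 0.5112 -0.2286  0.0643] F [-4.9 -1.7 14.5] M [-0.13  0.8   0.04] w0.0130 g50.3
76 t8.35 p [ 0.5112 -0.2286  0.0643] F [-4.6 -1.3 14.3] M [-0.18  0.85 -0.22] w0.0132 g52.1
79 t8.60 p [ 0.5112 -0.2287  0.0644] F [-5.  -2.4 14.8] M [-0.4   1.   -1.58] w0.0134 g69.2
```

```bash
python3 - <<'E'
from h import *
bot.reach([*G,.063],Q(PTR-90+77)); st()
hand.move_gripper(.045,40); st("open")
bot.servo_line([*G,.2],velocity=.15); st("up")
P=B-.035*U
bot.reach([*P,.25],Q(BY)); st("over")
f,K,V=cam("top"); s,_,_=cam("side")
c=lambda f,x,y,w,h:cv2.resize(f[y:y+h,x:x+w],(380,380),interpolation=cv2.INTER_CUBIC)
cv2.imwrite("pics/g3.png",np.hstack([c(f,295,182,40,40),c(s,234,245,48,48)])[:,:,::-1])
E
```

```text
t8.85 p [ 0.5112 -0.2287  0.0643] F [-5.2 -2.6 14.2] M [-0.31  0.88 -0.9 ] w0.0133 g55.0
open t9.26 p [ 0.5108 -0.2279  0.0628] F [ 0.2  0.3 -0.3] M [-0.01 -0.    0.02] w0.0448 g0.0
up t10.32 p [ 0.5105 -0.2277  0.1991] F [ 0.1  0.6 -0.7] M [-0.01 -0.    0.02] w0.0449 g0.0
over t12.02 p [0.4802 0.2301 0.2498] F [ 0.5 -0.1 -0.2] M [ 0.04  0.02 -0.06] w0.0447 g0.0
```

View pics/g3.png

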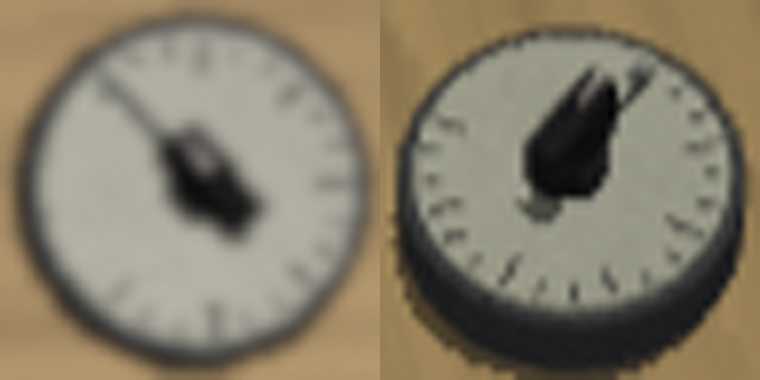

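The pointer now lies on the zero pin in both views: top crop (103,75), side crop (640,75). Next is the tab.

```bash
python3 - <<'E'
from h import *
P=B-.035*U
def along(o): return (np.array(o["position"][:2])-B)@U
bot.servo_line([*P,.102],velocity=.1); o=st("down")
hand.move_gripper(.0,20); o=st("grip20"); print(along(o),np.array(o["wrist_force"][:2])@U)
hand.move_gripper(.0,70); o=st("grip70"); print(along(o),np.array(o["wrist_force"][:2])@U)
for d in (.003,.006,.010,.015):
    bot.servo_line([*(P+d*U),.102],velocity=.03); bot.dwell(.15); o=st(d); print(along(o)+.035,np.array(o["wrist_force"][:2])@U)
E
```

```text
down t13.75 p [0.4803 0.231  0.1026] F [-0. -0. -1.] M [-0.03  0.    0.01] w0.0449 g0.0
grip20 t14.14 p [0.4804 0.2308 0.1024] F [ 1.5 -0.9  4.8] M [-0.18 -0.1   0.07] w0.0118 g23.3
-0.034526576766687384 1.5901728188940032
grip70 t14.36 p [0.4804 0.2309 0.1025] F [ 1.3 -1.4  5.3] M [-0.27 -0.03  0.16] w0.0106 g68.8
-0.03450760353214044 1.4652620107603418
0.003 t14.76 p [0.4824 0.2305 0.1025] F [-4.6  0.7  9.6] M [0.08 0.56 0.11] w0.0113 g69.5
0.0024450171914838087 -4.606382992921777
0.006 t15.16 p [0.4852 0.2301 0.1024] F [-4.7  0.5  9.7] M [0.11 0.73 0.05] w0.0107 g69.6
0.005301250482297088 -4.740539364998375
0.01 t15.59 p [0.489  0.2295 0.1025] F [-5.6  1.6 10. ] M [0.17 0.81 0.11] w0.0109 g69.7
0.009171754598007776 -5.803020362249551
0.015 t16.06 p [0.4937 0.2288 0.1025] F [-5.5  1.3 10.9] M [0.28 0.95 0.14] w0.0110 g69.8
0.013949477469707271 -5.6100377236559655
```

```bash
python3 - <<'E'
from h import *
P=B-.035*U
def along(o): return (np.array(o["position"][:2])-B)@U+.0345
for d in (.022,.028,.0315):
    bot.servo_line([*(P+d*U),.102],velocity=.03); bot.dwell(.5); F=np.mean([np.array(get_obs()["wrist_force"][:2])@U]); o=st(d); print(along(o),F)
f,K,V=cam("top"); s,Ks,Vs=cam("side")
cv2.imwrite("pics/b2.png",np.hstack([cv2.resize(s[125:190,180:270],(800,578),interpolation=cv2.INTER_CUBIC)])[:,:,::-1])
E
```

```text
0.022 t16.94 p [0.5003 0.2278 0.1025] F [-7.2  1.5 12.1] M [0.29 1.13 0.13] w0.0110 g69.9
0.020131361183860184 -7.328369748868365
0.028 t17.79 p [0.506  0.2269 0.1025] F [-7.9  3.  12.7] M [0.43 1.25 0.09] w0.0105 g70.0
0.025899252739660726 -8.227820205938112
0.0315 t18.56 p [0.5093 0.2264 0.1025] F [-9.2  2.5 12.3] M [0.45 1.35 0.08] w0.0109 g70.1
0.02926185598546226 -9.490308762110345
```

View pics/b2.png

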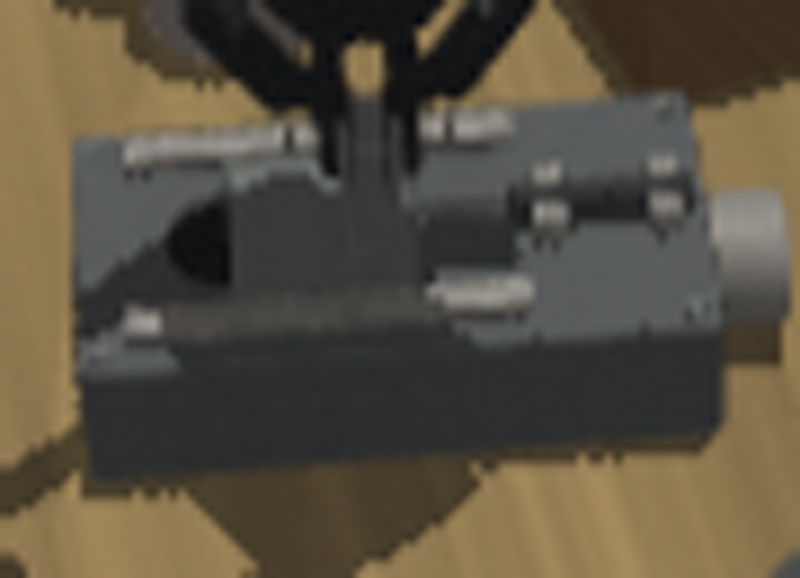

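The side view shows the shutter edge at crop u≈231, with the hole's left rim at u≈167. That exposes about 25 mm of the 50 mm hole, so the shutter is about at half travel. I'll fine-tune by averaged TCP travel and check the edge by ray.

```bash
python3 - <<'E'
from h import *
P=B-.035*U
bot.servo_line([*(P+.0323*U),.102],velocity=.03); bot.dwell(.5)
A=[];F=[]
for i in range(10):
    bot.dwell(.05); o=get_obs(); A.append((np.array(o["position"][:2])-B)@U+.0345); F.append(np.array(o["wrist_force"][:2])@U)
print(np.mean(A),np.mean(F)); st()
s,K,V=cam("side"); cv2.imwrite("pics/b3.png",cv2.resize(s[130:175,184:224],(640,600*6//5*0+600),interpolation=cv2.INTER_CUBIC)[:,:,::-1])
row=s[150:155,190:216].mean((0,2)).round(); print(row)
S0=np.load("side0.npz")["f"]; print(S0[150:155,190:216].mean((0,2)).round())
for u in range(195,212,2): 
    q=ray(K,V,u,152,.062)[:2]-B; print(u,(q@U).round(4),(U[0]*q[1]-U[1]*q[0]).round(4))
E
```

```text
0.030012363425592208 -9.378618816201001
 t19.91 p [0.5101 0.2263 0.1025] F [-9.1  2.  13. ] M [0.46 1.42 0.05] w0.0110 g70.1
[90. 90. 91. 90. 86. 77. 68. 67. 63. 29. 18. 18. 17. 17. 17. 17. 58. 57.
 57. 56. 57. 57. 57. 57. 57. 56.]
[ 87.  87.  87.  87.  87.  87.  86. 117. 109. 108. 107. 108. 108. 107.
 108. 110. 108. 107. 107. 102.  80.  55.  54.  54.  61.  83.]
195 -0.0954 0.0021
197 -0.0887 0.0014
199 -0.082 0.0006
201 -0.0753 -0.0001
203 -0.0687 -0.0008
205 -0.062 -0.0016
207 -0.0553 -0.0023
209 -0.0487 -0.003
211 -0.042 -0.0038
```

The edge is at box x = -60 mm and has moved 30 mm from its shut position. That agrees with the 30.0 mm of TCP travel, so I'm handing in.

```bash
python3 -c "
from h import *
print(hand_in())"
```

```text
the job is handed in; nothing more can be done
None
```

The job is handed in: the pointer was turned back to the zero stop, and the gripper is still holding the shutter at half travel (about 30 mm, never past that), at about 20 s of the 61 s allowed.

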